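# Free the nest loggers, read them out and put them away

## Task

With the wooden dowel, push every temperature logger jammed in the nest probe's sleeves out through the far end onto the blue catch tray, and lay the dowel back on its black mat when you have done with it. Lay each logger flat in the reader bay of its own colour and, with all of them in their bays, press the white wake key, the black stop key and the green read key fully down, one at a time in that order. Then put the loggers away in the open black storage case; keep your fingers out of the sleeves and leave the other things on the bench where they are.

Things in the scene. Friction and masses are not known exactly. Their poses are not given: they have to be found in the camera images.
- probe: nest probe, fixed: white flat stake 340 x 60 x 18 mm along its own x, dark clamps (30 mm high) over both ends. Across it three grey square-section sleeves, centred at x = -80, 0, +80 mm, each running from y = -40 (rear mouth) to +40 mm (far mouth, by the blue tray), 46 mm wide, from 18 to 56 mm high. Some may be empty. Origin: centre of the stake's underside on the bench, z up.
- mid_in (a point): middle sleeve's rear mouth, on its centre line at the height of a jammed logger's middle, 35 mm above the bench (sleeves alike, all 80 mm long). Bore 38 mm wide, floor at 22, roof at 52 mm, its 20 mm slot showing the logger's colour; this mouth is narrowed to 28 mm wide by shoulders. A sprung clip in the roof half-way along grips it: 7 to 13 N to push until its rear passes the clip; with none it hangs to 46 mm.
- case_floor (a point): centre of the floor of the open black storage case with a grey lining, fixed behind the reader: 100 (x) x 200 (y) mm outside, walls 4 mm thick and 36 mm high, floor 4 mm above the bench; no lid. Axes: z up, y across.
- tray: catch tray, fixed against the far mouths: blue foam pad 280 (x) x 150 (y) mm, top 14 mm above the bench (8 mm below the sleeves' bore floor), white walls 24 mm high on three sides, none towards the sleeves. Origin: centre of its underside; axes parallel to the probe's.
- logger_red_mid (a point): centre of the red temperature logger (loose, 60 g): a smooth block 34 (x) x 56 (y) x 26 (z) mm, red for most of its length with a black end at +y. At the start it sits jammed in one of the sleeves, its y axis along the sleeve, its centre within 8 mm of the sleeve's middle (probe y = 0), so its rear face is 6 to 20 mm inside the rear mouth. May be absent.
- bay_red (a point): centre of the floor of the red-marked bay of the reader: a recess 64 mm long (along its x) and 42 mm wide (y), 6 mm deep, floor 26 mm above the bench; bays are 76 mm apart. A logger lying flat in it, its length along the bay's x (either way round), has its centre 13 mm above this point.
- logger_yellow_mid (a point): centre of the yellow temperature logger (loose, 60 g): a smooth block 34 (x) x 56 (y) x 26 (z) mm, yellow for most of its length with a black end at +y. At the start it sits jammed in one of the sleeves, its y axis along the sleeve, its centre within 8 mm of the sleeve's middle (probe y = 0), so its rear face is 6 to 20 mm inside the rear mouth. May be absent.
- bay_yellow (a point): centre of the floor of the yellow-marked bay of the reader: a recess 64 mm long (along its x) and 42 mm wide (y), 6 mm deep, floor 26 mm above the bench; bays are 76 mm apart. A logger lying flat in it, its length along the bay's x (either way round), has its centre 13 mm above this point.
- logger_blue_mid (a point): centre of the blue temperature logger (loose, 60 g): a smooth block 34 (x) x 56 (y) x 26 (z) mm, blue for most of its length with a black end at +y. At the start it sits jammed in one of the sleeves, its y axis along the sleeve, its centre within 8 mm of the sleeve's middle (probe y = 0), so its rear face is 6 to 20 mm inside the rear mouth. May be absent.
- bay_blue (a point): centre of the floor of the blue-marked bay of the reader: a recess 64 mm long (along its x) and 42 mm wide (y), 6 mm deep, floor 26 mm above the bench; bays are 76 mm apart. A logger lying flat in it, its length along the bay's x (either way round), has its centre 13 mm above this point.
- key_wake (a joint): travel of the white wake key in m: 0 when up, 0.005 when fully down; sprung, about 1.5 N to start and 4.5 N at the bottom; it counts as pressed beyond 3.5 mm.
- key_stop (a joint): travel of the black stop key in m: 0 when up, 0.005 when fully down; sprung, about 1.5 N to start and 4.5 N at the bottom; it counts as pressed beyond 3.5 mm.
- key_read (a joint): travel of the green read key in m: 0 when up, 0.005 when fully down; sprung, about 1.5 N to start and 4.5 N at the bottom; it counts as pressed beyond 3.5 mm.
- reader: white three-bay logger reader, fixed, 160 (x) x 250 (y) x 32 mm high; origin: centre of its underside. Three round keys, 24 mm across, stand 9 mm proud of its front deck (tops 41 mm above the bench) at x = -52 mm and y = -5 mm (white wake), 45 mm (black stop), 95 mm (green read); pressed straight down 5 mm. Bays behind them (x = -2 to 62 mm), small green display beside the keys.
- mat_top (a point): centre of the top of the black rubber mat where the dowel lies, 160 (x) x 300 (y) x 3 mm, fixed on the bench.
- dowel_grip (a point): grip point of the pusher (loose, 80 g): on the centre line of its dark square wooden handle (24 x 24 mm, 90 mm long), 20 mm behind the handle's front end and close to its centre of mass. Axes of the pusher: x along the dowel towards its tip, z up. Lying flat, this point is 12 mm above what it lies on.
- dowel_tip (a point): middle of the free end of the pusher's pale round dowel, 14 mm across, 120 mm long in front of the handle; 140 mm along the pusher's x from the grip point.
- caliper: digital caliper, steel and grey, 230 mm long: a loose bystander, not part of the job; origin on its underside.
- marker: black marker pen, 130 mm long: a loose bystander, not part of the job; origin on its underside.
- tape: roll of pale tape, 90 mm across, 24 mm high: a loose bystander, not part of the job; origin on its underside.
- rinse: white rinse bottle with red cap, 60 mm across, 150 mm high: a loose bystander, not part of the job; origin on its underside.
- dish: glass dish, 100 mm across: a loose bystander, not part of the job; origin on its underside.
- brush: brush with a handle: a loose bystander, not part of the job; origin on its underside.
- vial: small amber vial, 28 mm across, 55 mm high: a loose bystander, not part of the job; origin on its underside.

How it is judged:
By the outcome, as a careful person would: the job done as asked, in the order asked, and still so for the second after the job is handed in, with the robot touching nothing.
Of logger_red, logger_yellow, logger_blue only 2 to 3 are there at a start; the rules pass over those that are not, and their reading is None.
At some moment in a run one of dowel, logger_red, logger_yellow, logger_blue may be knocked a few centimetres aside while the robot is not near it.
Once in a run the grip may slacken for a moment while it holds something.
It also fails if it takes over 210 s, if anything falls off the work surface, if the arm or the gripper's body presses on something with over 40 N, if the wrist force passes 120 N, or if a joint passes its speed limit or range.

## Robot

A 6-joint arm with a two-finger parallel gripper is mounted at the origin on the work surface. World frame = base frame: x ahead of the robot, y to its left, z up, the work surface at z = 0. Lengths are in mm, angles in rad, forces in N, time in s.
With the tool pointing down it reaches from about 425 to 925 mm from the base axis. Payload 12.5 kg.
Tool frame: the origin (TCP) lies midway between the tips of the shut fingers; the grasp point (between the pads) lies 19 mm behind it; z points along the fingers, y is the line along which they close (so a half turn about z gives the same grasp; the last joint's range is limited). The gripper opens to 85 mm and grips with 20 to 120 N. Pads are 22 mm wide; open, the fingers measure 114 mm over their backs; the gripper's body (76 mm by 85 mm) begins 54 mm behind the grasp point. The pads swing forward as they close: fully open they stand 13 mm farther back than shut.
Start: joints at [1.139, 0.491, 1.559, -0, 1.092, -0.106], TCP at [200.026, 592.147, 195.227] pointing down, gripper open.
Joint ranges: [-3.1, 3.1], [-0.84, 2.19], [0.05, 2.79], [-1.13, 4.28], [0.06, 2.93], [-2.69, 2.69]. Speed limits (rad/s): [2.22, 2.22, 2.79, 3.14, 3.14, 3.14].

## Interface

Orientations are given as a unit quaternion [w, x, y, z].
In Python, from bench import arm gives the robot as it stands.
- The arm moves only by the tool jog_arm, never from a script. Its argument "targets" is one flat list of numbers, 5 for each row, row after row: the closure, from 0 (fully open) to 1 (shut), then the shift along the tool's x, y, z in m, then the turn about the tool's z in degrees. A call has 1 to 10 rows; each row shifts and turns the commanded pose from where the row before left it, along the tool's axes as they then stand; what a row does not reach is not made up. A row lasts 1/8 s, in which the tool goes at most 62.5 mm and 10.7 degrees, less where a joint would pass 70% of its speed; a pose out of reach is approached as far as the arm can. A call with a gripper value outside its range is refused whole. The fingers move at their own pace and stop on an object; the grip force is fixed at half the most. Time passes only in rows, so rows that do not move let the fingers close. It gives the time, the measured TCP pose, the force, the opening and the grip force at its end, in the units of the state.
- arm.read_state(): the state, without advancing time (a new reading comes with each control period).
- arm.get_image(name): name is "side" or "top"; returns a dict with "color" (420x560x3 uint8, red, green, blue), "camera_matrix" (3x3 intrinsics, pixels), "position" and "orientation" of the camera in the world. Camera axes: x right, y down, z forward; pixel columns grow to the right and rows downward; lengths in mm; the calibration is good to about 2 mm. A picture is of the moment at which its call begins. There is no depth.
- arm.job_done(): hands the job in; it is judged then, once.
The state is a dict: "t": time; "q": joint angles; "qvel": joint speeds; "joint_torque": joint torques, N m; "position": TCP position; "tool_rot": TCP orientation; "contact_force": force on the tool from outside, world axes, zero at the start; "wrist_torque": the same for the moment, N m; "grip_width": opening from 0.0 (shut) to 1.0 (fully open); "finger_force": force on a finger pad.
Only numpy, scipy, OpenCV 4.12 (cv2) and the standard library are available. Lean on these libraries where they do the work, as an engineer would, in place of code of your own. Each camera call takes 0.05 s, during which the arm holds its last target. There are 200 camera calls.

## Working session

There is one attempt and no reset: what is moved stays moved. The work goes in short steps, Python scripts to look and compute and a tool call to move; the robot and the scene stay as the last step left them, time stands still between calls to the robot, and variables do not carry over. Pictures are saved under pics/ and viewed, at most 14 in all, crops included, and the job is handed in when it is done.

Besides the shell and the picture viewer there is one more tool, called as name(argument=value, ...), one argument or row to a line, values as JSON. jog_arm: Moves the arm, as the interface text tells. Its arguments: {"type":"object","properties":{"targets":{"type":"array"}},"required":["targets"]}

```bash
mkdir -p pics; ls
python3 - <<'E'
from bench import arm
import cv2
s=arm.read_state(); print(s['t'],s['position'],s['tool_rot'])
for n in('top','side'):
    d=arm.get_image(n); cv2.imwrite(f'pics/{n}0.png',d['color'][:,:,::-1]); print(n,d['camera_matrix'],d['position'],d['orientation'])
E
```

```text
pics
0.0 [199.90300167 591.88472638 194.61296815] [-1.45865202e-04  1.62166796e-01  9.86763205e-01 -5.34866413e-04]
top [[387.58732549   0.         285.37770269]
 [  0.         387.58732549 208.55320198]
 [  0.           0.           1.        ]] [ 400.90116791   67.0658199  1104.75247654] [ 0.04926714 -0.69477824  0.71629945 -0.04208383]
side [[456.40031722   0.         276.33934454]
 [  0.         456.40031722 219.87558225]
 [  0.           0.           1.        ]] [ -82.07905773 -838.73537713  874.335486  ] [-0.43194676  0.85063668 -0.27274577  0.12429393]
```

View pics/top0.png

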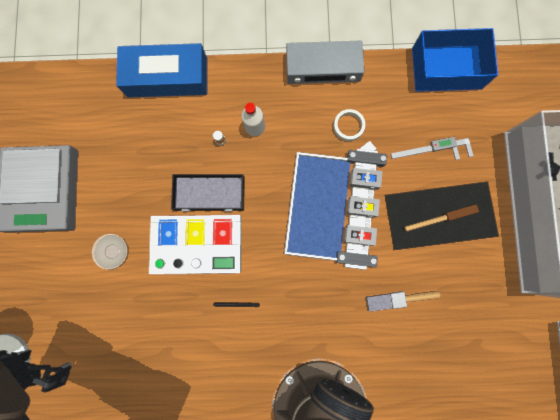

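View pics/side0.png

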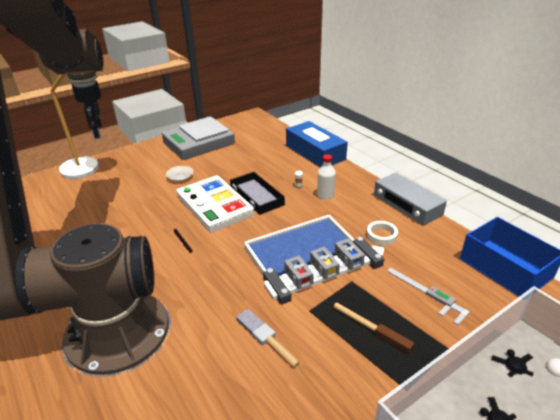

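The top view shows the dowel on its mat, handle near (465,213) and tip near (407,229). The sleeves hold blue (370,177), yellow (368,207) and red (364,236). The reader bays (blue, yellow, red) are at (168,233), (196,233) and (223,233), the keys at row 264, and the case is at (208,193). Next I'll measure these.

```bash
cat > h.py <<'E'
from bench import arm
import numpy as np, cv2, time
from scipy.spatial.transform import Rotation as R
def img(n):
    d=arm.get_image(n); return d, d['color']
def rot(d): w,x,y,z=d['orientation']; return R.from_quat([x,y,z,w]).as_matrix()
def ray(d,uv,z):
    uv=np.atleast_2d(uv).astype(float); v=np.c_[uv,np.ones(len(uv))]@np.linalg.inv(d['camera_matrix']).T@rot(d).T
    p=np.array(d['position']); return (p+v*((z-p[2])/v[:,2])[:,None])[:,:2]
def proj(d,P):
    c=(np.atleast_2d(P)-np.array(d['position']))@rot(d)@np.array(d['camera_matrix']).T; return c[:,:2]/c[:,2:]
RNG={'red':[((0,120,90),(7,255,255)),((173,120,90),(180,255,255))],'yellow':[((22,120,110),(34,255,255))],'blue':[((100,120,130),(114,255,255))],
 'green':[((50,100,60),(85,255,255))]}
def blobs(c,name,box,amin=8):
    hsv=cv2.cvtColor(c,cv2.COLOR_RGB2HSV); m=sum(cv2.inRange(hsv,*map(np.array,r)) for r in RNG[name])
    k=np.zeros_like(m); x0,y0,x1,y1=box; k[y0:y1,x0:x1]=m[y0:y1,x0:x1]
    n,l,s,ce=cv2.connectedComponentsWithStats(k)
    return [(int(s[i,4]),s[i,:4].tolist(),ce[i].round(1).tolist()) for i in range(1,n) if s[i,4]>=amin],k
def pose():
    s=arm.read_state(); w,x,y,z=s['tool_rot']; M=R.from_quat([x,y,z,w]).as_matrix()
    return np.array(s['position']),np.degrees(np.arctan2(M[1,1],M[0,1])),M,s   # yaw = heading of tool y
def go(x,y,z,yaw=None):
    p,a,M,s=pose(); print('t%.1f at'%s['t'],p.round(1),'yaw %.1f'%a,'w %.2f f %.0f'%(s['grip_width'],s['finger_force'] if np.isscalar(s['finger_force']) else np.max(s['finger_force'])))
    yaw=a if yaw is None else yaw; dt=(a-yaw+90)%180-90   # turn about tool z (down) in deg
    b=np.radians(a-dt); ty=np.array([np.cos(b),np.sin(b),0]); tz=np.array([0,0,-1.]); tx=np.cross(ty,tz)
    dl=np.array([x,y,z])-p; print('turn %.1f then shift'%dt,[round(float(dl@v)) for v in(tx,ty,tz)])
E
python3 - <<'E'
from h import *
d,c=img('top')
for n in('red','yellow','blue'):
    for b,_ in (blobs(c,n,(340,160,400,250))[0],) if 0 else []: pass
    for o in blobs(c,n,(340,160,400,250),5)[0]: print('sleeve',n,o,ray(d,o[2],48).round(1))
    for o in blobs(c,n,(145,215,245,250),20)[0]: print('bay',n,o,ray(d,o[2],26).round(1))
a=cv2.resize(c[140:280,345:505],None,fx=4,fy=4,interpolation=cv2.INTER_CUBIC)
b=cv2.resize(c[170:310,90:265],None,fx=4,fy=4,interpolation=cv2.INTER_CUBIC)
cv2.imwrite('pics/c1.png',a[:,:,::-1]);cv2.imwrite('pics/c2.png',b[:,:,::-1])
E
```

```text
sleeve red (46, [363, 232, 8, 8], [366.8, 235.7]) [[ 457.1 -143.2]]
bay red (34, [214, 219, 17, 2], [222.0, 219.5]) [[515.9 254.4]]
bay red (398, [213, 222, 19, 23], [221.8, 232.7]) [[478.9 255.3]]
sleeve yellow (47, [366, 203, 8, 8], [369.6, 206.3]) [[ 537.4 -155.5]]
bay yellow (420, [185, 219, 20, 26], [194.7, 231.9]) [[483.5 331.1]]
sleeve blue (407, [340, 161, 9, 85], [342.5, 190.7]) [[583.2 -83.4]]
sleeve blue (19, [361, 174, 4, 7], [362.7, 177.0]) [[ 619.9 -141.1]]
sleeve blue (38, [369, 175, 7, 7], [372.3, 177.8]) [[ 616.8 -167.5]]
bay blue (31, [158, 222, 2, 23], [158.7, 234.9]) [[478.2 431.9]]
bay blue (334, [161, 222, 16, 23], [168.6, 233.2]) [[482.1 404.2]]
```

View pics/c1.png

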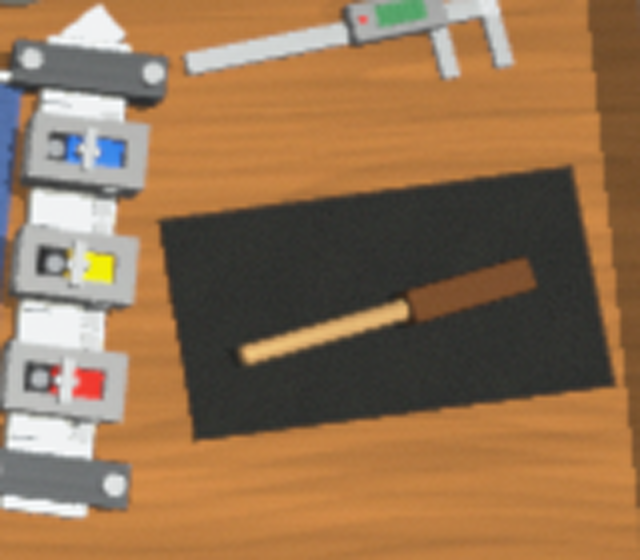

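View pics/c2.png

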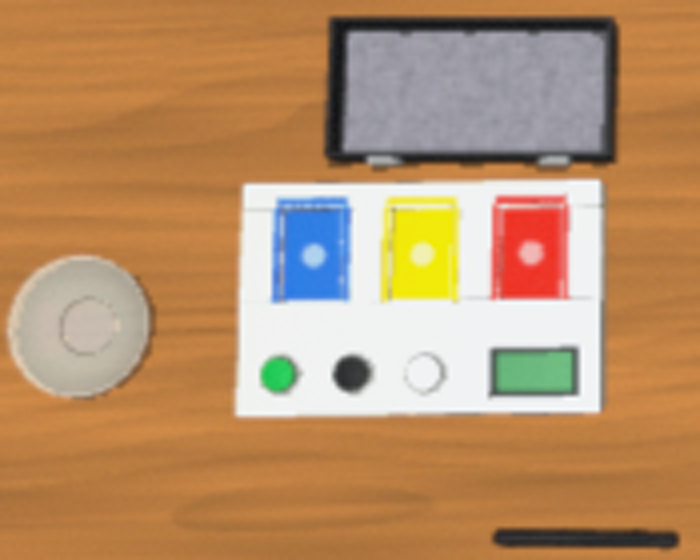

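The crops show the mid-sleeve clip bars (c1) at blue (89,150), yellow (79,264) and red (66,380), and the dowel from tip (243,355) to handle front (410,307) to handle end (533,272). In c2 the bay dots are at (314,255), (423,253) and (532,252), and the keys at (279,374), (352,374) and (425,373).

Run:
```python
from h import *
d,c=img('top')
c1=lambda *p: np.array(p)/4.+[345,140]-.375
c2=lambda *p: np.array(p)/4.+[90,170]-.375
print('clips b,y,r',ray(d,c1((89,150),(79,264),(66,380)),56).round(1).tolist())
print('slotends', ray(d,c1((48,150),(127,152),(38,265),(115,266),(26,379),(104,382)),56).round(1).tolist())
print('dowel tip,front,rear',ray(d,c1((243,355),(410,307),(533,272)),18).round(1).tolist())
print('mat',ray(d,c1((160,220),(573,166),(614,384),(195,440)),3).round(1).tolist())
print('bays b,y,r',ray(d,c2((314,255),(423,253),(532,252)),26).round(1).tolist())
print('keys g,k,w',ray(d,c2((279,374),(352,374),(425,373)),41).round(1).tolist())
print('case',ray(d,c2((330,18),(616,18),(614,162),(328,162)),36).round(1).tolist(),ray(d,c2((472,90)),4).round(1))
print('reader',ray(d,c2((243,183),(603,180),(602,410),(235,414)),32).round(1).tolist())
```

```text
clips b,y,r [[617.5, -151.0], [538.7, -139.7], [460.1, -126.5]]
slotends [[618.4, -122.8], [615.3, -176.9], [538.9, -111.8], [536.6, -164.0], [461.6, -99.6], [458.0, -152.0]]
dowel tip,front,rear [[475.9, -258.0], [506.0, -377.0], [528.0, -465.0]]
mat [[575.7, -209.9], [605.6, -508.1], [448.5, -521.7], [418.1, -224.6]]
bays b,y,r [[481.7, 405.5], [480.7, 329.2], [479.1, 253.0]]
keys g,k,w [[400.0, 424.0], [398.5, 374.0], [397.7, 324.1]]
case [[648.0, 392.6], [641.4, 190.5], [539.3, 193.5], [545.5, 393.2]] [[599.  299.1]]
reader [[533.1, 453.9], [527.4, 201.9], [369.0, 204.9], [373.7, 457.0]]
```

Run:
```python
from h import *
d,c=img('top')
hsv=cv2.cvtColor(c,cv2.COLOR_RGB2HSV); m=cv2.inRange(hsv,np.array((100,90,40)),np.array((125,255,170))); k=np.zeros_like(m); k[140:270,270:356]=m[140:270,270:356]
k=cv2.morphologyEx(k,cv2.MORPH_OPEN,np.ones((5,5)))
ct=max(cv2.findContours(k,0,2)[0],key=cv2.contourArea)[:,0]
P=ray(d,ct,14).astype(np.float32); print('tray',cv2.minAreaRect(P))
c1=lambda *p: np.array(p)/4.+[345,140]-.375
for e in [((38,113),(150,122)),((25,225),(137,237)),((12,344),(128,352))]:
    q=ray(d,c1(*e),56); v=q[0]-q[1]; print(np.degrees(np.arctan2(v[1],v[0])),np.linalg.norm(v))
go(511,-396,120,14)
```

```text
tray ((442.72418212890625, -13.848114013671875), (42.000057220458984, 27.940120697021484), 87.80992889404297)
83.41826761252462 77.13524931956673
81.96603372319771 76.56256277257165
84.26969647737855 78.34261356609248
t0.2 at [200.  592.  194.9] yaw 71.3 w 1.00 f 0
turn 57.3 then shift [-1034, 63, 75]
```

jog_arm(
  targets=[0.3,0,0,0,9.5,0.3,0,0,0,9.5,0.3,0,0,0,9.5,0.3,0,0,0,9.5,0.3,0,0,0,9.5,0.3,0,0,0,9.8,0.3,-0.056,0.023,0,0,0.3,-0.056,0.023,0,0,0.3,-0.056,0.023,0,0,0.3,-0.056,0.023,0,0],
)

```text
t: 1.5
position: [344.5, 395.6, 195.3]
tool_rot: [0.0, 0.615, 0.788, 0.0]
contact_force: [0.9, 0.6, 0.1]
grip_width: 0.701
finger_force: 0.0
```

jog_arm(
  targets=[0.3,-0.056,0.023,0,0,0.3,-0.056,0.023,0,0,0.3,-0.056,0.023,0,0,0.3,-0.056,0.023,0,0,0.3,-0.056,0.023,0,0,0.3,-0.056,0.023,0,0,0.3,-0.058,-0.021,0,0,0.3,-0.058,-0.021,0,0,0.3,-0.058,-0.021,0,0,0.3,-0.058,-0.021,0,0],
)

```text
t: 2.75
position: [533.3, -142.8, 195.3]
tool_rot: [0.0, 0.615, 0.788, 0.0]
contact_force: [0.9, 0.0, 0.1]
grip_width: 0.7
finger_force: 0.0
```

jog_arm(
  targets=[0.3,-0.058,-0.021,0,0,0.3,-0.058,-0.021,0,0,0.3,-0.058,-0.021,0,0,0.3,-0.058,-0.021,0,0,0.3,0,0,0.05,0,0.3,0,0,0.03,0,0.3,0,0,0,0,0.3,0,0,0,0],
)

```text
t: 3.75
position: [509.1, -386.6, 116.5]
tool_rot: [0.001, 0.615, 0.788, -0.0]
contact_force: [0.0, -0.2, 0.8]
grip_width: 0.697
finger_force: 0.0
```

Run:
```python
from h import *
go(511,-396,60,14)
d,c=img('side');cv2.imwrite('pics/s1.png',cv2.resize(c[200:400,220:500],None,fx=2.8,fy=2.8)[:,:,::-1])
```

```text
t3.8 at [ 509.1 -386.6  116.5] yaw 14.0 w 0.70 f 0
turn 0.0 then shift [-10, 0, 56]
```

View pics/s1.png

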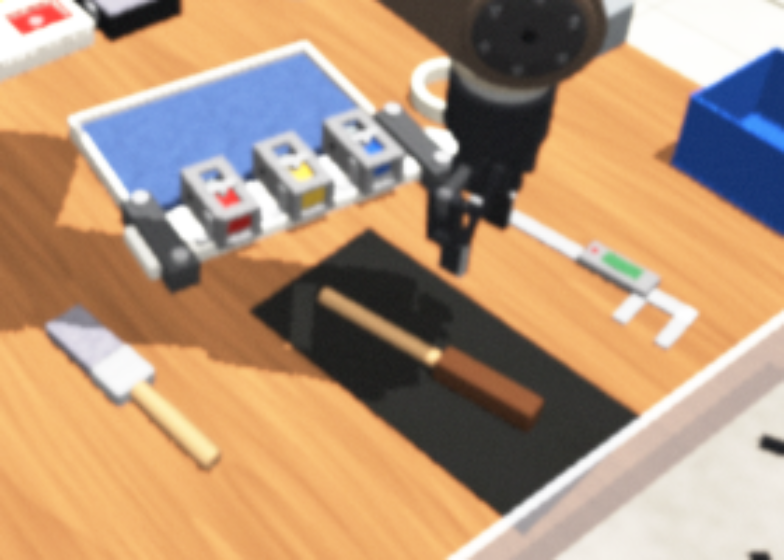

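The side crop shows the dowel lying as measured, with the handle front at (437,357) and the end at (535,415). The gripper is above it. I'll descend and grip.

jog_arm(
  targets=[0.3,-0.01,0,0.04,0,0.3,0,0,0.04,0,0.3,0,0,0.02,0,0.3,0,0,0.011,0,0.3,0,0,0,0,1,0,0,0,0,1,0,0,0,0,1,0,0,0,0,1,0,0,0,0,1,0,0,0,0],
)

```text
t: 5.05
position: [510.9, -396.0, 4.2]
tool_rot: [0.0, 0.615, 0.788, 0.0]
contact_force: [-0.0, -0.2, -1.0]
grip_width: -0.0
finger_force: 0.0
```

jog_arm(
  targets=[1,0,0,0,0,1,0,0,0,0,1,0,0,-0.02,0,1,0,0,-0.03,0,1,0,0,-0.03,0,1,0,0,-0.03,0,1,0,0,0,0],
)

```text
t: 5.92
position: [511.8, -396.8, 117.9]
tool_rot: [0.003, 0.615, 0.788, -0.0]
contact_force: [0.6, -0.4, 0.3]
grip_width: -0.002
finger_force: 0.0
```

Run:
```python
from h import *
d,c=img('side');cv2.imwrite('pics/s2.png',cv2.resize(c[160:400,220:500],None,fx=2.5,fy=2.5)[:,:,::-1])
# start pose for yellow: clip (538.7,-139.7), dir heading 82
for n,p in dict(b=(617.5,-151),y=(538.7,-139.7),r=(460.1,-126.5)).items():
    u=np.array([np.cos(np.radians(82)),np.sin(np.radians(82))]); q=np.array(p)-u*225; print(n,q.round(1)); go(*q,115,-8)
```

```text
b [ 586.2 -373.8]
t6.0 at [ 511.3 -396.2  116.1] yaw 14.0 w -0.00 f 0
turn 22.0 then shift [33, 71, 1]
y [ 507.4 -362.5]
t6.0 at [ 511.3 -396.2  116.1] yaw 14.0 w -0.00 f 0
turn 22.0 then shift [33, -9, 1]
r [ 428.8 -349.3]
t6.0 at [ 511.3 -396.2  116.1] yaw 14.0 w -0.00 f 0
turn 22.0 then shift [35, -88, 1]
```

View pics/s2.png

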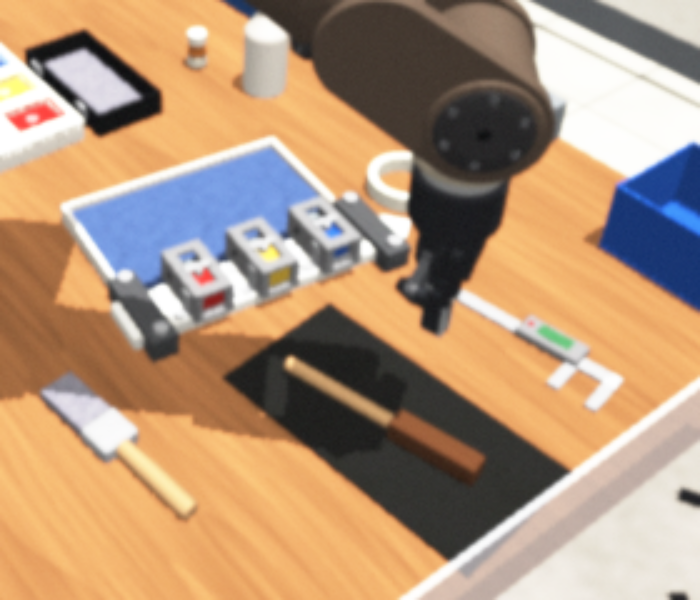

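The grip closed on nothing. The dowel is untouched in the side crop: tip (288,362), handle front (392,418), end (480,465). I'll check its position from the side view and take a fresh top view.

Run:
```python
from h import *
d,c=img('side')
q=np.array([(288,362),(392,418),(480,465)])/2.5+[220,160]-.3
print('side dowel',ray(d,q,16).round(1).tolist())
print('tcp proj side',proj(d,pose()[0]),' in s2',(proj(d,pose()[0])-[220,160])*2.5)
q=np.array([(89,0)]);
d,c=img('top'); print('tcp proj top',proj(d,pose()[0]), 'dowel expected',proj(d,[[476,-258,15],[511,-396,15]]))
cv2.imwrite('pics/t2.png',cv2.resize(c[130:290,345:505],None,fx=3.7,fy=3.7)[:,:,::-1])
```

```text
side dowel [[475.9, -259.0], [508.8, -371.7], [534.3, -457.9]]
tcp proj side [[389.73627287 303.8482507 ]]  in s2 [[424.34068217 359.62062676]]
tcp proj top [[469.37590148 210.263013  ]] dowel expected [[405.06209306 228.43147625]
 [453.32005034 214.52455068]]
```

View pics/t2.png

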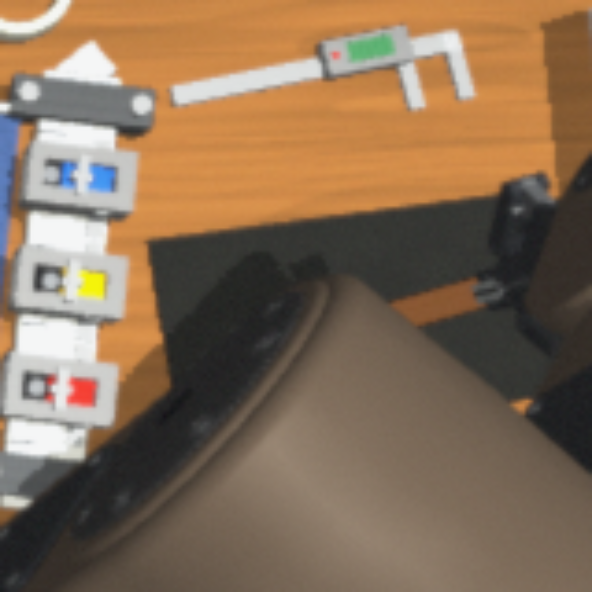

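Run:
```python
from h import *
p=pose()[0]
for n in('side','top'):
    d,c=img(n)
    for dz in(0,20,40,60): print(n,dz,proj(d,p+[0,0,dz]).round(1))
    if n=='side': cv2.imwrite('pics/s3.png',cv2.resize(c[220:340,330:450],None,fx=5,fy=5,interpolation=cv2.INTER_CUBIC)[:,:,::-1])
print(arm.read_state())
```

```text
side 0 [[389.6 304.1]]
side 20 [[390.7 297.8]]
side 40 [[391.9 291.3]]
side 60 [[393.  284.7]]
top 0 [[469.4 210.3]]
top 20 [[473.  209.3]]
top 40 [[476.8 208.2]]
top 60 [[480.8 207.2]]
{'t': 6.175, 'q': array([-7.61521569e-01,  6.05517203e-01,  1.58697385e+00,  1.14676634e-04,
        9.50472143e-01, -1.00646690e+00]), 'qvel': array([ 0.00015539,  0.00458582, -0.00292884, -0.00028015, -0.00137448,
       -0.00104935]), 'joint_torque': array([ 2.85861228e-02, -6.72318935e+01, -2.36183864e+01,  2.20625225e-04,
        8.58381798e-03, -5.41248676e-05]), 'position': array([ 510.59444342, -395.68965537,  113.46415523]), 'tool_rot': array([-6.77350062e-04,  6.15451497e-01,  7.88174462e-01,  1.13861657e-04]), 'contact_force': array([-0.21584164,  1.40341223,  0.23020883]), 'wrist_torque': array([-0.00547913,  0.00240176, -0.05264026]), 'finger_force': 0.0, 'grip_width': 0.0018008845243232463}
```

View pics/s3.png

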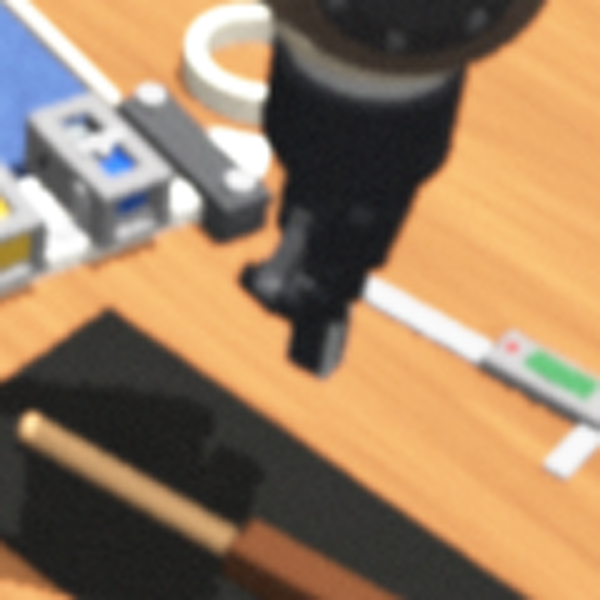

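The fingertips at (318,375) in the crop sit about 27 mm higher than the state says, and the top view agrees. So the fingers closed above the handle. I'll open and go down in small steps past the reported 4 mm, watching the force.

jog_arm(
  targets=[0.3,0,0,0,0,0.3,0,0,0.05,0,0.3,0,0,0.05,0,0.3,0,0,0.01,0,0.3,0,0,0.006,0,0.3,0,0,0.004,0,0.3,0,0,0,0],
)

```text
t: 7.05
position: [511.3, -396.3, -4.8]
tool_rot: [0.001, 0.615, 0.788, -0.0]
contact_force: [0.4, 0.2, -0.0]
grip_width: 0.701
finger_force: 0.0
```

jog_arm(
  targets=[0.3,0,0,0.003,0,0.3,0,0,0.003,0,0.3,0,0,0,0],
)

```text
t: 7.42
position: [510.8, -395.9, -12.0]
tool_rot: [-0.0, 0.615, 0.788, 0.0]
contact_force: [0.7, -0.4, 0.2]
grip_width: 0.703
finger_force: 0.0
```

Run:
```python
from h import *
p=pose()[0]; print(p)
for n in('side','top'):
    d,c=img(n)
    print(n,proj(d,p).round(1))
    if n=='side': cv2.imwrite('pics/s4.png',cv2.resize(c[270:390,330:450],None,fx=5,fy=5,interpolation=cv2.INTER_CUBIC)[:,:,::-1])
```

```text
[ 510.81430945 -395.87507659  -12.01807596]
side [[383.1 340.7]]
top [[449.4 215.7]]
```

View pics/s4.png

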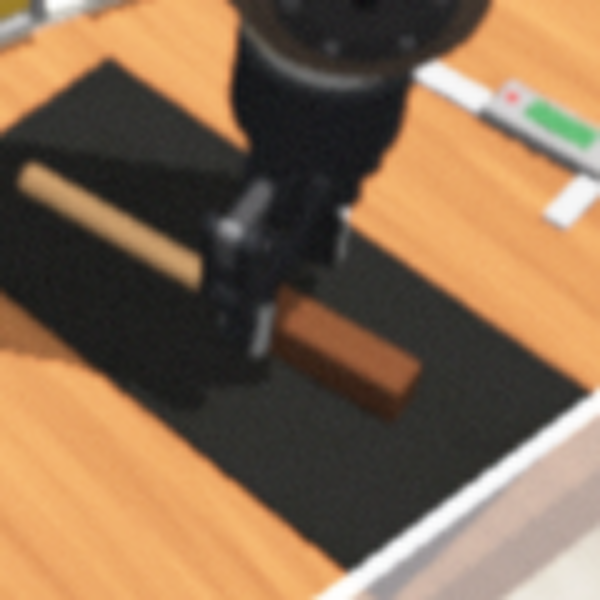

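The fingers now straddle the front of the handle (near finger at (250,345)) with no contact at a reported −12 mm. So the reported z is about 27 mm too low. I'll go 7 mm further and grip.

jog_arm(
  targets=[0.3,0,0,0.004,0,0.3,0,0,0.003,0,0.3,0,0,0,0,1,0,0,0,0,1,0,0,0,0,1,0,0,0,0,1,0,0,0,0,1,0,0,0,0,1,0,0,0,0],
)

```text
t: 8.65
position: [511.1, -396.1, -18.5]
tool_rot: [0.0, 0.615, 0.788, 0.0]
contact_force: [-0.5, 0.9, 5.6]
grip_width: 0.257
finger_force: 59.4
```

jog_arm(
  targets=[1,0,0,-0.03,0,1,0,0,-0.05,0,1,0,0,0,7.4,1,0,0,0,7.3,1,0,0,0,7.3,1,0.033,-0.009,0,0,1,0,0,0,0,1,0,0,0,0],
)

```text
t: 9.65
position: [506.8, -362.3, 61.1]
tool_rot: [0.0, 0.754, 0.656, 0.0]
contact_force: [-0.0, 0.6, 0.4]
grip_width: 0.258
finger_force: 59.0
```

Run:
```python
from h import *
p,a,M,s=pose(); print(p,a,s['grip_width'],s['finger_force'])
d,c=img('top');cv2.imwrite('pics/t5.png',cv2.resize(c[150:270,345:505],None,fx=4,fy=4,interpolation=cv2.INTER_CUBIC)[:,:,::-1])
hsv=cv2.cvtColor(c,cv2.COLOR_RGB2HSV)
d2,c2=img('side');cv2.imwrite('pics/s5.png',cv2.resize(c2[220:340,310:430],None,fx=5,fy=5,interpolation=cv2.INTER_CUBIC)[:,:,::-1])
cv2.imwrite('pics/m5.png',np.hstack([cv2.resize(c[160:250,350:450],None,fx=3.8,fy=3.8,interpolation=cv2.INTER_CUBIC)[:,:,::-1],cv2.resize(c2[230:320,310:410],None,fx=3.8,fy=3.8,interpolation=cv2.INTER_CUBIC)[:,:,::-1]]))
```

```text
[ 506.75268733 -362.33071477   61.12370003] -7.94835139778126 0.2575038560323222 59.01573836803436
```

View pics/m5.png

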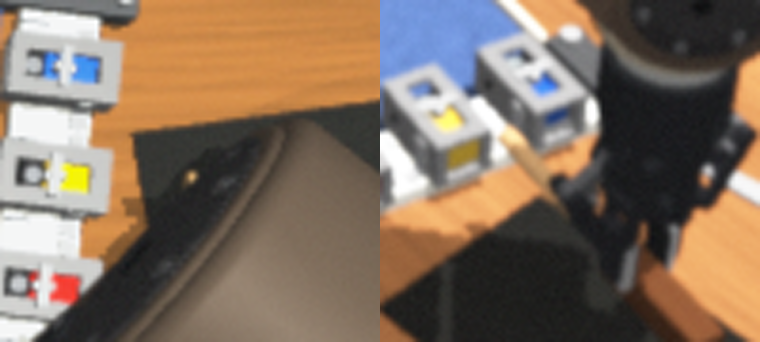

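The dowel is held, with its tip at (191,177) in the top half and (127,135) in the side half. I'll triangulate the tip and find the mouth.

```bash
cat >> h.py <<'E'
def tri(da,ua,db,ub):
    A=[];b=[]
    for d,u in((da,ua),(db,ub)):
        v=rot(d)@np.linalg.inv(d['camera_matrix'])@[u[0],u[1],1.]; v/=np.linalg.norm(v); N=np.eye(3)-np.outer(v,v); A.append(N); b.append(N@d['position'])
    A=np.vstack(A);b=np.hstack(b); x,*_=np.linalg.lstsq(A,b,rcond=None); return x,np.linalg.norm(A@x-b)
E
python3 - <<'E'
from h import *
d,c=img('top'); e,c2=img('side')
t=np.array([191,177])/3.8+[350,160]-.37; s=np.array([127,135])/3.8+[310,230]-.37
print('tip',tri(d,t,e,s),'expect',pose()[0][:2]+140*np.array([np.cos(np.radians(82)),np.sin(np.radians(82))]))
# clip bars of sleeves in both views from m5 : yellow
print('yclip',tri(d,np.array([56,176])/3.8+[350,160]-.37,e,np.array([435,103]-np.array([380,0]))/3.8+[310,230]-.37))
print('bclip',tri(d,np.array([66,66])/3.8+[350,160]-.37,e,np.array([530,72]-np.array([380,0]))/3.8+[310,230]-.37))
# color centroids in both views
for n in('yellow','blue','red'):
    for o in blobs(c2,n,(280,230,375,310),6)[0]: print('side',n,o)
E
```

```text
tip (array([ 528.4026081 , -224.11330676,   95.4674852 ]), np.float64(1.0916442335801226)) expect [ 526.06427949 -223.9468136 ]
yclip (array([ 537.71395365, -139.25184146,   58.52134982]), np.float64(0.3570264833954728))
bclip (array([ 617.74931587, -151.29579859,   55.3606534 ]), np.float64(0.39651769899720996))
side yellow (17, [325, 259, 6, 4], [328.0, 260.8])
side yellow (32, [328, 267, 8, 7], [331.3, 270.1])
side blue (1287, [280, 230, 65, 43], [306.0, 242.6])
side blue (17, [351, 250, 5, 5], [353.1, 251.9])
side red (22, [298, 268, 7, 5], [301.3, 270.5])
side red (33, [301, 277, 9, 6], [305.0, 279.6])
```

jog_arm(
  targets=[1,0,-0.002,0.04,0,1,0,0,0.02,0,1,0.03,0,0,0,1,0.015,0,0,0,1,0.01,0,0,0,1,0,0,0,0],
)

```text
t: 10.6
position: [512.8, -307.5, 1.7]
tool_rot: [0.001, 0.754, 0.657, 0.0]
contact_force: [-1.0, -0.8, -0.1]
grip_width: 0.262
finger_force: 59.0
```

jog_arm(
  targets=[1,0.01,0,0,0,1,0.01,0,0,0,1,0.01,0,0,0,1,0.01,0,0,0,1,0,0,0,0],
)

```text
t: 11.22
position: [517.8, -267.5, 1.4]
tool_rot: [-0.0, 0.754, 0.656, 0.0]
contact_force: [-0.2, 0.0, -0.9]
grip_width: 0.261
finger_force: 59.0
```

jog_arm(
  targets=[1,0.012,0,0,0,1,0.012,0,0,0,1,0.012,0,0,0,1,0.004,0,0,0,1,0,0,0,0,1,0,0,0,0],
)

```text
t: 11.98
position: [523.3, -228.2, 1.2]
tool_rot: [0.0, 0.755, 0.656, 0.0]
contact_force: [0.2, 0.4, -0.9]
grip_width: 0.256
finger_force: 59.0
```

jog_arm(
  targets=[1,-0.03,0,0,0,1,-0.04,0,0,0,1,-0.04,0,0,0,1,-0.03,0,0,0,1,0,0,-0.02,0,1,0,0,0,0,1,0,0,0,0],
)

```text
t: 12.85
position: [503.7, -366.4, 20.7]
tool_rot: [-0.0, 0.754, 0.656, 0.0]
contact_force: [-0.9, 0.1, -1.0]
grip_width: 0.259
finger_force: 59.0
```

Run:
```python
from h import *
p,a,M,s=pose(); print(p,a,s['grip_width'],s['finger_force'])
d,c=img('top')
for n in('yellow','red','blue'):
  for o in blobs(c,n,(270,140,375,270),6)[0]: print('top',n,o,ray(d,o[2],40).round(1)) 
u=np.array([np.cos(np.radians(82)),np.sin(np.radians(82))])
for n,q in dict(b=(617.5,-151),r=(460.1,-126.5)).items(): go(*(np.array(q)-u*225+np.array([-2,0])),21.5,-8)
```

```text
[ 503.71935009 -366.40297375   20.70910656] -7.958160145672068 0.2592697440114919 59.00193393230438
top yellow (185, [329, 197, 16, 14], [336.2, 203.4]) [[549.5 -65.3]]
top red (45, [363, 232, 8, 8], [366.7, 235.5]) [[ 458.1 -144.6]]
top blue (4189, [289, 156, 60, 101], [318.4, 203.7]) [[550.2 -16.1]]
top blue (19, [361, 174, 4, 7], [362.7, 177.0]) [[ 621.6 -142.7]]
top blue (34, [369, 175, 6, 7], [372.0, 177.9]) [[ 618.2 -168.4]]
t12.9 at [ 503.7 -366.2   20.6] yaw -7.9 w 0.26 f 59
turn 0.1 then shift [4, 81, -1]
t12.9 at [ 503.7 -366.2   20.6] yaw -7.9 w 0.26 f 59
turn 0.1 then shift [6, -79, -1]
```

Yellow is out on the tray. Next is blue, the same way.

jog_arm(
  targets=[1,0,0.04,0,0,1,0.004,0.041,0,0,1,0,0,0.02,0,1,0.03,0,0,0,1,0.025,0,0,0,1,0,0,0,0],
)

```text
t: 13.65
position: [592.3, -317.8, 1.1]
tool_rot: [-0.0, 0.754, 0.657, -0.0]
contact_force: [-0.1, -0.2, -0.4]
grip_width: 0.259
finger_force: 59.1
```

jog_arm(
  targets=[1,0.01,0,0,0,1,0.01,0,0,0,1,0.01,0,0,0,1,0.01,0,0,0,1,0,0,0,0],
)

```text
t: 14.28
position: [597.8, -280.0, 1.4]
tool_rot: [0.0, 0.755, 0.656, 0.0]
contact_force: [0.1, -0.5, -0.9]
grip_width: 0.261
finger_force: 59.2
```

jog_arm(
  targets=[1,0.012,0,0,0,1,0.012,0,0,0,1,0.012,0,0,0,1,0.004,0,0,0,1,0,0,0,0,1,0,0,0,0],
)

```text
t: 15.02
position: [603.4, -240.5, 1.2]
tool_rot: [0.0, 0.755, 0.656, 0.0]
contact_force: [0.0, 0.2, -0.6]
grip_width: 0.261
finger_force: 59.1
```

jog_arm(
  targets=[1,-0.03,0,0,0,1,-0.04,0,0,0,1,-0.04,0,0,0,1,-0.03,0,0,0,1,0,0,-0.02,0,1,0,0,0,0,1,0,0,0,0],
)

```text
t: 15.9
position: [584.2, -377.9, 21.4]
tool_rot: [0.0, 0.754, 0.657, 0.0]
contact_force: [0.2, 0.1, -0.6]
grip_width: 0.259
finger_force: 59.1
```

Run:
```python
from h import *
d,c=img('top')
for n in('yellow','red','blue'):
  for o in blobs(c,n,(270,140,385,270),6)[0]: print('top',n,o,ray(d,o[2],40).round(1)) 
u=np.array([np.cos(np.radians(82)),np.sin(np.radians(82))])
go(*(np.array((460.1,-126.5))-u*225+np.array([-2,0])),21.5,-8)
```

```text
top yellow (185, [329, 197, 16, 14], [336.2, 203.4]) [[549.5 -65.3]]
top blue (3487, [290, 156, 59, 94], [319.0, 198.4]) [[565.  -18.3]]
t15.9 at [ 584.2 -377.9   21.1] yaw -7.9 w 0.26 f 59
turn 0.1 then shift [6, -160, 0]
```

jog_arm(
  targets=[1,0,-0.05,0,0,1,0,-0.055,0,0,1,0.006,-0.055,0,0,1,0,0,0.02,0,1,0.03,0,0,0,1,0.025,0,0,0,1,0,0,0,0],
)

```text
t: 16.82
position: [434.2, -294.9, 1.1]
tool_rot: [-0.0, 0.754, 0.657, 0.0]
contact_force: [-0.2, 0.4, -0.8]
grip_width: 0.26
finger_force: 59.3
```

jog_arm(
  targets=[1,0.01,0,0,0,1,0.01,0,0,0,1,0.01,0,0,0,1,0.01,0,0,0,1,0,0,0,0],
)

```text
t: 17.45
position: [439.5, -256.8, 1.2]
tool_rot: [-0.0, 0.754, 0.656, 0.0]
contact_force: [-0.2, 1.0, -1.2]
grip_width: 0.259
finger_force: 59.3
```

jog_arm(
  targets=[1,0.012,0,0,0,1,0.012,0,0,0,1,0.012,0,0,0,1,0.004,0,0,0,1,0,0,0,0,1,0,0,0,0],
)

```text
t: 18.2
position: [445.2, -217.3, 1.2]
tool_rot: [0.0, 0.755, 0.656, 0.0]
contact_force: [-0.9, -0.2, 0.1]
grip_width: 0.258
finger_force: 59.3
```

jog_arm(
  targets=[1,-0.03,0,0,0,1,-0.04,0,0,0,1,-0.04,0,0,0,1,-0.03,0,0,0,1,0,0,-0.03,0,1,0,0,-0.03,0,1,0,0,0,0,1,0,0,0,0],
)

```text
t: 19.2
position: [425.3, -355.6, 60.5]
tool_rot: [-0.0, 0.755, 0.656, 0.0]
contact_force: [-0.4, 0.3, -0.8]
grip_width: 0.261
finger_force: 59.3
```

Run:
```python
from h import *
d,c=img('top'); e,c2=img('side')
for n in('yellow','red','blue'):
  for o in blobs(c,n,(270,140,385,270),6)[0]: print('top',n,o,ray(d,o[2],40).round(1)) 
m=np.hstack([cv2.resize(c[145:265,280:390],None,fx=3.6,fy=3.6,interpolation=cv2.INTER_CUBIC),cv2.resize(c2[205:325,240:350],None,fx=3.6,fy=3.6,interpolation=cv2.INTER_CUBIC)])
cv2.imwrite('pics/m6.png',m[:,:,::-1])
go(511,-396,61,14)
```

```text
top yellow (186, [329, 197, 16, 14], [336.2, 203.4]) [[549.5 -65.3]]
top red (182, [326, 226, 16, 13], [333.5, 232.2]) [[469.9 -54.2]]
top blue (4040, [288, 156, 61, 101], [316.1, 205.5]) [[545.3  -9.5]]
t19.3 at [ 425.3 -355.4   60.1] yaw -8.0 w 0.26 f 59
turn -22.0 then shift [-60, 73, -1]
```

View pics/m6.png

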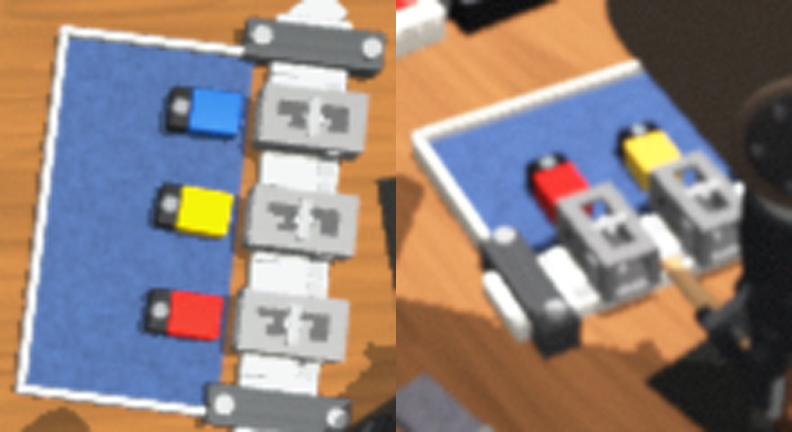

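The picture shows all three loggers lying flat on the pad, black ends away from the sleeves: blue (203,111), yellow (195,210) and red (183,314). Next I'll put the dowel back on its mat.

jog_arm(
  targets=[1,0,0,0,-7.4,1,0,0,0,-7.3,1,0,0,0,-7.3,1,-0.03,0.037,0,0,1,-0.03,0.036,0,0,1,0,0,0.04,0,1,0,0,0.03,0,1,0,0,0.006,0,1,0,0,0.002,0,1,0,0,0,0],
)

```text
t: 20.55
position: [511.4, -396.6, -15.9]
tool_rot: [0.001, 0.615, 0.788, -0.0]
contact_force: [-0.8, -0.6, -1.0]
grip_width: 0.26
finger_force: 59.3
```

jog_arm(
  targets=[0.5,0,0,0,0,0.5,0,0,0,0,0.5,0,0,0,0,0.5,0,0,-0.02,0,0.5,0,0,-0.05,0,0.5,0,0,-0.06,0,0.5,0,0,0,0],
)

```text
t: 21.42
position: [512.7, -397.8, 119.5]
tool_rot: [0.005, 0.615, 0.788, -0.0]
contact_force: [0.4, 0.8, -0.9]
grip_width: 0.497
finger_force: 0.0
```

Run:
```python
from h import *
d,c=img('side')
f=lambda *p: np.array(p)/3.6+[280,145]-.36
dt,_=img('top'); print('loggers b,y,r',ray(dt,f((203,111),(195,210),(183,314)),38).round(1).tolist())
hsv=cv2.cvtColor(c,cv2.COLOR_RGB2HSV); k=cv2.inRange(hsv,np.array((8,90,120)),np.array((22,200,255)))[280:345,325:425]; print('dowel?',k.sum()//255)
q=ray(dt,f((203,111),(195,210),(183,314)),38); go(q[1][0],q[1][1],70,-8)
```

```text
loggers b,y,r [[628.7, -68.8], [551.1, -59.0], [471.2, -46.2]]
dowel? 2722
t21.5 at [ 511.1 -396.3  114.7] yaw 14.0 w 0.50 f 0
turn 22.0 then shift [340, -7, 45]
```

jog_arm(
  targets=[0.3,0,0,0,7.4,0.3,0,0,0,7.3,0.3,0,0,0,7.3,0.3,0.057,-0.001,0,0,0.3,0.057,-0.001,0,0,0.3,0.057,-0.001,0,0,0.3,0.057,-0.001,0,0,0.3,0.057,-0.001,0,0,0.3,0.055,-0.002,0,0,0.3,0,0,0.05,0],
)

```text
t: 22.78
position: [552.7, -55.5, 64.4]
tool_rot: [0.002, 0.753, 0.658, 0.001]
contact_force: [-0.4, -1.8, -0.4]
grip_width: 0.7
finger_force: 0.0
```

jog_arm(
  targets=[0.3,0,0,0.02,0,0.3,0,0,0,0,0.3,0,0,0,0],
)

```text
t: 23.15
position: [551.4, -58.7, 43.6]
tool_rot: [-0.0, 0.755, 0.656, 0.0]
contact_force: [-0.1, 0.2, -0.4]
grip_width: 0.703
finger_force: 0.0
```

Run:
```python
from h import *
print(arm.read_state()['q'][5])
go(551.1,-59,1,-8)
d,c=img('side');e,_=img('top')
for n in ('yellow','red','blue'):
  for o in blobs(c,n,(255,215,345,300),20)[0]: print(n,o[0],o[2],ray(d,o[2],36).round(1))
```

```text
-0.08614816772270846
t23.1 at [551.4 -58.7  43.6] yaw -8.0 w 0.70 f 0
turn 0.0 then shift [0, 0, 43]
yellow 118 [309.6, 247.4] [[547.7 -64.7]]
red 128 [284.3, 256.0] [[468.2 -52. ]]
blue 537 [323.1, 234.4] [[616.3 -41.6]]
blue 26 [305.0, 258.0] [[509.4 -92.8]]
blue 166 [272.7, 264.3] [[422.8 -61.1]]
```

jog_arm(
  targets=[0.3,0,0,0.03,0,0.3,0,0,0.013,0,0.3,0,0,0,0,1,0,0,0,0,1,0,0,0,0,1,0,0,0,0,1,0,0,0,0,1,0,0,0,0],
)

```text
t: 24.25
position: [551.7, -58.7, 1.6]
tool_rot: [0.001, 0.755, 0.656, 0.001]
contact_force: [-0.8, 0.3, 9.2]
grip_width: 0.352
finger_force: 58.4
```

jog_arm(
  targets=[1,0,0,-0.03,0,1,0,0,-0.05,0,1,0,0,0,0,1,0,0,0,0],
)

```text
t: 24.75
position: [551.0, -58.5, 80.3]
tool_rot: [0.0, 0.755, 0.656, 0.0]
contact_force: [-0.6, 1.1, -0.7]
grip_width: 0.354
finger_force: 58.9
```

Run:
```python
from h import *
go(480.7,329.2,82,89)
d,c=img('side');e,ct=img('top')
for n in ('yellow','red'):
  for o in blobs(c,n,(255,195,345,300),20)[0]: print(n,o,ray(d,o[2],36).round(1))
  for o in blobs(ct,n,(280,145,395,265),20)[0]: print('top',n,o)
```

```text
t24.8 at [551.  -58.5  80.3] yaw -8.0 w 0.35 f 59
turn 83.0 then shift [-77, -386, -2]
yellow (164, [304, 220, 16, 16], [312.2, 227.6]) [[611.    3.2]]
red (129, [278, 250, 15, 16], [284.3, 255.9]) [[468.5 -51.7]]
```

jog_arm(
  targets=[1,0,0,0,-9.7,1,0,0,0,-9.7,1,0,0,0,-9.7,1,0,0,0,-9.7,1,0,0,0,-9.7,1,0,0,0,-9.7,1,0,0,0,-9.7,1,0,0,0,-9.7,1,0,0,0,-9.7,1,0,0,0,-9.7],
)

```text
t: 26.1
position: [550.7, -58.5, 79.0]
tool_rot: [-0.001, 0.006, 1.0, 0.0]
contact_force: [0.3, -0.2, -1.2]
grip_width: 0.359
finger_force: 58.9
```

jog_arm(
  targets=[1,0.011,0.055,0,0,1,0.011,0.055,0,0,1,0.011,0.055,0,0,1,0.011,0.055,0,0,1,0.011,0.055,0,0,1,0.011,0.055,0,0,1,0.011,0.056,0,0,1,0,0,0.04,0,1,0,0,0.01,0,1,0,0,0,0],
)

```text
t: 27.35
position: [480.5, 327.9, 29.4]
tool_rot: [-0.001, 0.009, 1.0, -0.001]
contact_force: [0.5, -0.0, -0.3]
grip_width: 0.352
finger_force: 59.1
```

Run:
```python
from h import *
go(480.7,329.2,14,89)
d,c=img('side');e,ct=img('top')
m=np.hstack([cv2.resize(c[160:245,165:265],None,fx=4,fy=4,interpolation=cv2.INTER_CUBIC),cv2.resize(ct[185:270,145:245],None,fx=4,fy=4,interpolation=cv2.INTER_CUBIC)])
cv2.imwrite('pics/m7.png',m[:,:,::-1])
```

```text
t27.4 at [480.5 327.9  29.4] yaw 89.0 w 0.35 f 59
turn -0.0 then shift [0, 1, 15]
```

View pics/m7.png

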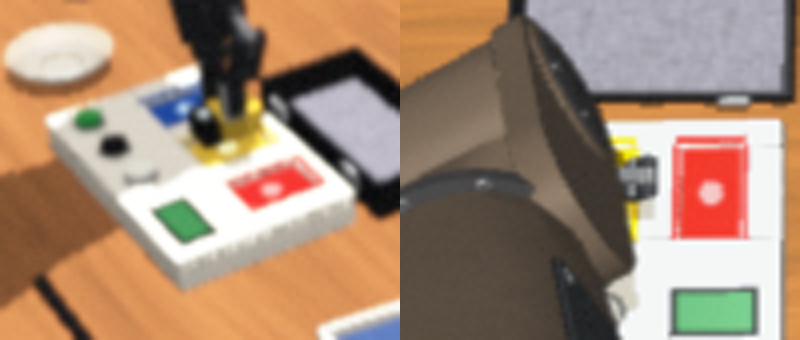

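The left half shows the yellow logger hovering over the yellow bay, black end at (205,125) and bay edge around (230,155). It looks aligned, so I'll lower it slowly.

jog_arm(
  targets=[1,0,0.001,0.006,0,1,0,0,0.004,0,1,0,0,0.002,0,1,0,0,0.001,0,1,0,0,0,0],
)

```text
t: 28.08
position: [480.8, 329.7, 17.2]
tool_rot: [0.0, 0.008, 1.0, 0.0]
contact_force: [-0.3, 0.7, -1.1]
grip_width: 0.35
finger_force: 59.1
```

jog_arm(
  targets=[1,0,0,0.002,0,1,0,0,0,0],
)

```text
t: 28.32
position: [480.7, 329.7, 15.1]
tool_rot: [-0.0, 0.008, 1.0, 0.0]
contact_force: [0.0, 0.8, -0.6]
grip_width: 0.354
finger_force: 59.1
```

jog_arm(
  targets=[1,0,0,0.001,0,0.4,0,0,0,0,0.4,0,0,0,0,0.4,0,0,0,0,0.4,0,0,-0.02,0,0.4,0,0,-0.05,0,0.3,0,0,0,0,0.3,0,0,0,0],
)

```text
t: 29.32
position: [480.6, 329.6, 84.1]
tool_rot: [0.0, 0.008, 1.0, 0.0]
contact_force: [-1.1, -0.5, -0.5]
grip_width: 0.702
finger_force: 0.0
```

Run:
```python
from h import *
d,c=img('top')
for n in('yellow','red'):
  for o in blobs(c,n,(145,140,395,265),20)[0]: print('top',n,o,ray(d,o[2],38).round(1))
d,c=img('side')
for o in blobs(c,'yellow',(165,160,265,245),10)[0]: print('side',o,ray(d,o[2],50).round(1))
go(471.2,-46.2,80,-8)
go(628.7,-68.8,80,-8)
```

```text
top yellow (28, [191, 219, 13, 3], [196.9, 219.7]) [[516.3 322. ]]
top yellow (67, [195, 234, 10, 11], [200.7, 238.6]) [[463.6 311.5]]
top red (33, [214, 219, 17, 2], [222.2, 219.5]) [[514.6 251.8]]
top red (370, [213, 222, 19, 22], [221.5, 232.3]) [[479.2 254. ]]
top red (181, [326, 226, 16, 13], [333.5, 232.2]) [[470.1 -54.5]]
side (114, [218, 187, 14, 13], [224.3, 192.6]) [[484.7 311.5]]
t29.4 at [480.3 329.4  83.3] yaw 89.0 w 0.70 f 0
turn -83.0 then shift [373, -43, 3]
t29.4 at [480.3 329.4  83.3] yaw 89.0 w 0.70 f 0
turn -83.0 then shift [374, -202, 3]
```

jog_arm(
  targets=[0.3,0,0,0,9.7,0.3,0,0,0,9.7,0.3,0,0,0,9.7,0.3,0,0,0,9.7,0.3,0,0,0,9.7,0.3,0,0,0,9.7,0.3,0,0,0,9.7,0.3,0,0,0,9.7,0.3,0,0,0,9.7,0.3,0,0,0,9.7],
)

```text
t: 30.68
position: [480.3, 329.4, 83.0]
tool_rot: [-0.0, 0.756, 0.654, -0.001]
contact_force: [-0.1, 0.4, 0.1]
grip_width: 0.7
finger_force: 0.0
```

jog_arm(
  targets=[0.3,-0.053,0.006,0,0,0.3,-0.053,0.006,0,0,0.3,-0.053,0.006,0,0,0.3,-0.053,0.006,0,0,0.3,-0.053,0.006,0,0,0.3,-0.053,0.006,0,0,0.3,-0.055,0.007,0,0,0.3,0,0,0.03,0,0.3,0,0,0,0,0.3,0,0,0,0],
)

```text
t: 31.92
position: [471.6, -45.2, 54.3]
tool_rot: [-0.0, 0.754, 0.657, -0.0]
contact_force: [0.1, 0.7, 0.2]
grip_width: 0.7
finger_force: 0.0
```

Run:
```python
from h import *
d,c=img('top')
for n in('yellow','red'):
  for o in blobs(c,n,(145,140,395,265),20)[0]: print('top',n,o,ray(d,o[2],52).round(1))
x0,y0=180,214
hsv=cv2.cvtColor(c,cv2.COLOR_RGB2HSV)[y0:254,x0:210]
for r in range(0,40,1): print(''.join('Y' if 20<h<36 and s>110 else ('#' if v<70 else ('.' if v>180 and s<70 else 'o')) for h,s,v in hsv[r]))
go(471.2,-46.2,1,-8)
```

```text
top yellow (31, [187, 219, 17, 2], [195.2, 219.5]) [[515.4 323.3]]
top yellow (348, [185, 222, 20, 23], [194.7, 231.9]) [[481.5 324.7]]
top red (33, [214, 219, 17, 2], [222.2, 219.5]) [[513.2 249.3]]
top red (373, [213, 222, 19, 23], [221.5, 232.3]) [[478.2 251.5]]
oooooooooooooooooooooooooooooo
ooooooooooooooo...............
..............................
..............................
..............................
.......oYYYYYYYYYYYYYYYo......
.......YYYYYYYYYYYYYYYYY......
.......o...............Y......
......YYYYYYYYYYYYYYYYYYY.....
......YoYYYYYYYYYYYYYYYYY.....
......YoYYYYYYYYYYYYYYYYY.....
......YoYYYYYYYYYYYYYYYYo.....
......YoYYYYYYYYYYYYYYYYo.....
......YYYYYYYYYYYYYYYYYYo.....
......YYYYYYYYYYYYYYYYYYo.....
......YYYYYYYYYYYYYYYYYYo.....
.....oYYYYYYYYYYYYYYYYYYo.....
.....oYYYYYYYYYYYYYYYYYYo.....
.....oYYYYYYYYYYYYYYYYYYo.....
.....oYYYYYYYYYYYYYYYYYYo.....
.....oYYYYYYYYYYYYYYYYYYo.....
.....oYYYYYYYYYYYYYYYYYYo.....
.....oYYYYYYYYYYYYYYYYYYo.....
.....oYYoooooooYYYYYYYYYo.....
.....oYY##o...oo###YYYYYo.....
.....YYY#oo...oo###YYYYYo.....
.....YYY##o...oo###YYYYYo.....
.....YYY##ooooo####YYYYYo.....
.....YYYYYYYooooooYYYYYYo.....
.....YYoYYYYYYYYYYYYYYYYo.....
.....YYoYYYYYYYYYYYYYYYYo.....
..............................
..............................
..............................
..............................
..............................
..............................
..............................
..............................
..............................
t32.0 at [471.9 -45.1  54.6] yaw -7.9 w 0.70 f 0
turn 0.1 then shift [-1, 0, 54]
```

Yellow is sitting in its bay. Now red.

jog_arm(
  targets=[0.3,-0.001,0,0.03,0,0.3,0,0,0.02,0,0.3,0,0,0.004,0,0.3,0,0,0,0,1,0,0,0,0,1,0,0,0,0,1,0,0,0,0,1,0,0,0,0,1,0,0,0,0],
)

```text
t: 33.1
position: [472.0, -46.7, 1.4]
tool_rot: [0.001, 0.755, 0.656, 0.001]
contact_force: [-1.3, 1.6, 11.5]
grip_width: 0.362
finger_force: 58.4
```

jog_arm(
  targets=[1,0,0,-0.03,0,1,0,0,-0.05,0,1,0,0,0,-9.7,1,0,0,0,-9.7,1,0,0,0,-9.7,1,0,0,0,-9.7,1,0,0,0,-9.7,1,0,0,0,-9.7],
)

```text
t: 34.1
position: [471.6, -46.7, 80.7]
tool_rot: [0.0, 0.337, 0.941, 0.0]
contact_force: [-0.9, -0.4, -1.1]
grip_width: 0.355
finger_force: 59.3
```

jog_arm(
  targets=[1,0,0,0,-9.7,1,0,0,0,-9.7,1,0,0,0,-9.7,1,0,0,0,-9.7,1,0,0,0,0,1,0,0,0,0],
)

```text
t: 34.85
position: [471.6, -46.7, 80.4]
tool_rot: [0.0, 0.01, 1.0, 0.0]
contact_force: [-0.3, -0.9, -0.1]
grip_width: 0.352
finger_force: 59.3
```

Run:
```python
from h import *
go(479.1,253.3,29,89)
```

```text
t34.9 at [471.6 -46.7  80.4] yaw 88.8 w 0.35 f 59
turn -0.2 then shift [-2, 300, 51]
```

jog_arm(
  targets=[1,-0.002,0.06,0,0,1,0,0.06,0,0,1,0,0.06,0,0,1,0,0.06,0,0,1,0,0.06,0,0,1,0,0,0.04,0,1,0,0,0.011,0,1,0,0,0.006,0,1,0,0,0,0,1,0,0,0,0],
)

```text
t: 36.1
position: [479.2, 252.9, 24.1]
tool_rot: [0.001, 0.009, 1.0, 0.0]
contact_force: [0.5, -0.1, -0.3]
grip_width: 0.352
finger_force: 59.5
```

jog_arm(
  targets=[1,0,0,0.003,0,1,0,0,0.003,0,1,0,0,0.001,0,1,0,0,0,0],
)

```text
t: 36.6
position: [478.5, 253.3, 16.1]
tool_rot: [-0.0, 0.008, 1.0, -0.0]
contact_force: [0.2, -1.0, -0.4]
grip_width: 0.355
finger_force: 59.5
```

jog_arm(
  targets=[1,0,0,0.002,0,1,0,0,0,0],
)

```text
t: 36.85
position: [478.5, 253.3, 14.1]
tool_rot: [-0.0, 0.008, 1.0, 0.0]
contact_force: [1.0, 0.2, -0.7]
grip_width: 0.352
finger_force: 59.5
```

Red is down in its bay with no side contact. I'll release it and go for blue.

jog_arm(
  targets=[0.4,0,0,0,0,0.4,0,0,0,0,0.4,0,0,0,0,0.4,0,0,-0.02,0,0.4,0,0,-0.05,0,0.3,0,0,0,9.7,0.3,0,0,0,9.7,0.3,0,0,0,9.7,0.3,0,0,0,9.7,0.3,0,0,0,9.7],
)

```text
t: 38.1
position: [478.5, 253.2, 84.2]
tool_rot: [0.0, 0.421, 0.907, 0.0]
contact_force: [-0.3, -0.3, 0.8]
grip_width: 0.701
finger_force: 0.0
```

jog_arm(
  targets=[0.3,0,0,0,9.7,0.3,0,0,0,9.7,0.3,0,0,0,9.7,0.3,0,0,0,9.7,0.3,0,0,0,9.6,0.3,0,0,0,0],
)

```text
t: 38.85
position: [478.6, 253.2, 84.2]
tool_rot: [-0.0, 0.754, 0.657, 0.0]
contact_force: [-0.3, 0.4, -0.1]
grip_width: 0.696
finger_force: 0.0
```

Run:
```python
from h import *
d,c=img('top')
for o in blobs(c,'blue',(320,165,350,190),20)[0]: print(o)
hsv=cv2.cvtColor(c,cv2.COLOR_RGB2HSV)
k=cv2.inRange(hsv,np.array((100,120,190)),np.array((116,255,255))); k2=np.zeros_like(k); k2[150:260,285:352]=k[150:260,285:352]
n,l,s,ce=cv2.connectedComponentsWithStats(k2)
for i in range(1,n):
    if s[i,4]>20: print(s[i],ce[i],ray(d,ce[i],38))
go(628.7,-68.8,50,-8)
```

```text
(569, [320, 165, 29, 25], [334.1, 176.8])
[333 169  14  13 160] [339.5125 175.175 ] [[629.2679172  -78.57817454]]
[305 186  14  11  55] [309.27272727 191.54545455] [[585.47273526   7.80886726]]
[317 195  11   7  27] [322.37037037 197.59259259] [[567.26035599 -27.95061184]]
[319 212  12  14  60] [325.36666667 216.33333333] [[514.59818768 -34.02011262]]
[300 225  14  10  55] [305.01818182 229.50909091] [[479.86417844  23.50652393]]
[331 225   7   6  21] [334.42857143 227.71428571] [[482.33123175 -57.57748322]]
[313 226  12  14  40] [318.825 233.425] [[467.92643608 -14.03031586]]
[314 250  12   6  37] [320.02702703 252.27027027] [[416.36686775 -15.20858219]]
t38.9 at [478.5 253.2  84.2] yaw -7.7 w 0.70 f 0
turn 0.3 then shift [-298, 194, 34]
```

jog_arm(
  targets=[0.3,-0.05,0.032,0,0,0.3,-0.05,0.032,0,0,0.3,-0.05,0.032,0,0,0.3,-0.05,0.032,0,0,0.3,-0.05,0.032,0,0,0.3,-0.049,0.035,0,0,0.3,0,0,0.04,0,0.3,0,0,0.02,0,0.3,0,0,0.018,0,0.3,0,0,0.005,0],
)

```text
t: 40.15
position: [630.5, -69.4, 0.2]
tool_rot: [-0.001, 0.753, 0.658, -0.0]
contact_force: [-0.5, -0.5, -0.2]
grip_width: 0.701
finger_force: 0.0
```

jog_arm(
  targets=[0.3,0,0,0,0,1,0,0,0,0,1,0,0,0,0,1,0,0,0,0,1,0,0,0,0,1,0,0,0,0],
)

```text
t: 40.9
position: [631.3, -69.6, 2.6]
tool_rot: [0.001, 0.754, 0.657, 0.001]
contact_force: [-1.3, 1.4, 6.9]
grip_width: 0.341
finger_force: 58.7
```

jog_arm(
  targets=[1,0,0,-0.03,0,1,0,0,-0.05,0,1,0,0,0,-9.7,1,0,0,0,-9.7,1,0,0,0,-9.7,1,0,0,0,-9.7,1,0,0,0,-9.7,1,0,0,0,-9.7],
)

```text
t: 41.9
position: [630.9, -69.6, 81.7]
tool_rot: [0.0, 0.337, 0.942, 0.0]
contact_force: [-0.7, -0.0, -1.3]
grip_width: 0.337
finger_force: 59.2
```

jog_arm(
  targets=[1,0,0,0,-9.7,1,0,0,0,-9.7,1,0,0,0,-9.7,1,0,0,0,-9.7,1,0,0,0,0,1,0,0,0,0],
)

```text
t: 42.65
position: [630.9, -69.6, 81.4]
tool_rot: [0.0, 0.009, 1.0, 0.0]
contact_force: [1.0, -1.0, -0.5]
grip_width: 0.331
finger_force: 59.2
```

Run:
```python
from h import *
go(481.7,405.5,29,89)
```

```text
t42.6 at [630.9 -69.6  81.4] yaw 88.9 w 0.33 f 59
turn -0.1 then shift [157, 472, 52]
```

jog_arm(
  targets=[1,0.02,0.059,0,0,1,0.02,0.059,0,0,1,0.02,0.059,0,0,1,0.02,0.059,0,0,1,0.02,0.059,0,0,1,0.019,0.059,0,0,1,0.019,0.059,0,0,1,0.019,0.059,0,0,1,0,0,0,0,1,0,0,0.04,0],
)

```text
t: 43.9
position: [482.1, 406.0, 43.1]
tool_rot: [0.002, 0.008, 1.0, 0.002]
contact_force: [0.1, 0.8, -1.6]
grip_width: 0.337
finger_force: 59.4
```

jog_arm(
  targets=[1,0,0,0.012,0,1,0,0,0.006,0,1,0,0,0.003,0,1,0,0,0,0],
)

```text
t: 44.4
position: [481.4, 404.7, 20.8]
tool_rot: [0.0, 0.008, 1.0, 0.0]
contact_force: [-0.1, 0.8, -1.7]
grip_width: 0.331
finger_force: 59.4
```

Run:
```python
from h import *
go(481.7,405.5,15,89)
print(arm.read_state()['contact_force'])
```

```text
t44.4 at [481.4 404.7  20.8] yaw 89.1 w 0.33 f 59
turn 0.1 then shift [0, 1, 6]
[-0.0704349   0.79379438 -1.71310345]
```

jog_arm(
  targets=[1,0,0.001,0.002,0,1,0,0,0.002,0,1,0,0,0.001,0,1,0,0,0,0],
)

```text
t: 44.9
position: [480.9, 405.7, 15.2]
tool_rot: [-0.0, 0.008, 1.0, 0.0]
contact_force: [0.6, -0.9, -1.3]
grip_width: 0.334
finger_force: 59.4
```

jog_arm(
  targets=[1,0,0,0.001,0,1,0,0,0,0],
)

```text
t: 45.15
position: [481.1, 405.8, 14.7]
tool_rot: [0.0, 0.008, 1.0, 0.0]
contact_force: [-1.5, -0.7, 5.3]
grip_width: 0.336
finger_force: 63.1
```

jog_arm(
  targets=[0.4,0,0,0,0,0.4,0,0,0,0,0.4,0,0,0,0,0.4,0,0,-0.02,0,0.4,0,0,-0.05,0,1,0.02,-0.15,0,0,1,0.02,-0.06,0,0,1,0.02,-0.06,0,0,1,0,-0.06,0,0,1,0,0,0,0],
)

```text
t: 46.4
position: [429.4, 163.0, 84.5]
tool_rot: [-0.0, 0.01, 1.0, -0.0]
contact_force: [-0.8, 0.1, -0.1]
grip_width: -0.002
finger_force: 0.0
```

Run:
```python
from h import *
d,c=img('top');e,c2=img('side')
m=np.hstack([cv2.resize(c[205:280,140:250],None,fx=3.6,fy=3.6,interpolation=cv2.INTER_CUBIC),cv2.resize(c2[165:240,155:265],None,fx=3.6,fy=3.6,interpolation=cv2.INTER_CUBIC)])
cv2.imwrite('pics/m8.png',m[:,:,::-1]); go(397.7,324.1,60)
```

```text
t46.5 at [430.  165.7  84.4] yaw 89.0 w 0.00 f 0
turn 0.0 then shift [35, 158, 24]
```

View pics/m8.png

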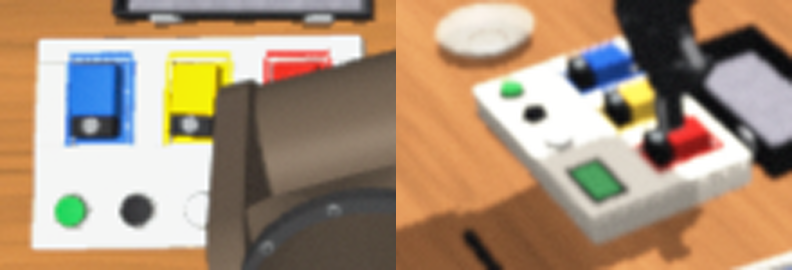

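The picture shows blue, yellow and red each lying flat in their own bays. Next are the keys, white wake first. I'll go down in small steps, watching the force.

jog_arm(
  targets=[1,0.012,0.053,0,0,1,0.012,0.053,0,0,1,0.011,0.052,0,0,1,0,0,0.04,0,1,0,0,0.01,0,1,0,0,0.008,0,1,0,0,0,0,1,0,0,0,0],
)

```text
t: 47.5
position: [397.5, 324.4, 27.0]
tool_rot: [0.001, 0.008, 1.0, 0.0]
contact_force: [-0.6, 0.1, -0.6]
grip_width: 0.0
finger_force: 0.0
```

jog_arm(
  targets=[1,0,0,0.003,0,1,0,0,0.002,0,1,0,0,0,0],
)

```text
t: 47.88
position: [397.0, 324.4, 21.2]
tool_rot: [-0.0, 0.008, 1.0, 0.0]
contact_force: [0.4, 0.3, -1.8]
grip_width: 0.002
finger_force: 0.0
```

jog_arm(
  targets=[1,0,0,0.002,0,1,0,0,0,0,1,0,0,0,0],
)

```text
t: 48.25
position: [396.9, 324.4, 19.2]
tool_rot: [-0.0, 0.008, 1.0, 0.0]
contact_force: [0.7, 0.6, 0.8]
grip_width: -0.001
finger_force: 0.0
```

jog_arm(
  targets=[1,0,0,0.002,0,1,0,0,0,0,1,0,0,0,0],
)

```text
t: 48.62
position: [397.0, 324.4, 17.2]
tool_rot: [0.0, 0.008, 1.0, 0.0]
contact_force: [-0.2, 0.3, 0.8]
grip_width: -0.001
finger_force: 0.0
```

jog_arm(
  targets=[1,0,0,0.002,0,1,0,0,0,0,1,0,0,0,0],
)

```text
t: 49.0
position: [396.9, 324.4, 15.2]
tool_rot: [-0.0, 0.008, 1.0, 0.0]
contact_force: [0.1, 0.2, 0.2]
grip_width: 0.001
finger_force: 0.0
```

jog_arm(
  targets=[1,0,0,0.002,0,1,0,0,0,0,1,0,0,0,0],
)

```text
t: 49.38
position: [397.0, 324.4, 13.2]
tool_rot: [0.0, 0.008, 1.0, 0.0]
contact_force: [-0.3, -0.1, 0.1]
grip_width: -0.002
finger_force: 0.0
```

jog_arm(
  targets=[1,0,0,0.002,0,1,0,0,0,0,1,0,0,0,0],
)

```text
t: 49.75
position: [397.0, 324.4, 11.2]
tool_rot: [0.0, 0.008, 1.0, 0.0]
contact_force: [-0.9, 0.4, -0.0]
grip_width: -0.004
finger_force: 0.0
```

jog_arm(
  targets=[1,0,0,0.002,0,1,0,0,0,0,1,0,0,0,0],
)

```text
t: 50.12
position: [396.9, 324.4, 9.2]
tool_rot: [-0.0, 0.008, 1.0, 0.0]
contact_force: [0.6, 0.2, -0.0]
grip_width: -0.0
finger_force: 0.0
```

jog_arm(
  targets=[1,0,0,0.002,0,1,0,0,0,0,1,0,0,0,0],
)

```text
t: 50.5
position: [397.0, 324.4, 7.2]
tool_rot: [0.0, 0.008, 1.0, 0.0]
contact_force: [-0.9, -0.2, 0.6]
grip_width: -0.002
finger_force: 0.0
```

jog_arm(
  targets=[1,0,0,0.002,0,1,0,0,0,0,1,0,0,0,0],
)

```text
t: 50.88
position: [396.9, 324.4, 5.2]
tool_rot: [-0.0, 0.008, 1.0, 0.0]
contact_force: [-0.1, -0.2, -0.4]
grip_width: 0.0
finger_force: 0.0
```

jog_arm(
  targets=[1,0,0,0.002,0,1,0,0,0,0,1,0,0,0,0],
)

```text
t: 51.25
position: [397.0, 324.5, 3.3]
tool_rot: [0.0, 0.008, 1.0, 0.0]
contact_force: [-0.3, 0.1, 1.8]
grip_width: -0.001
finger_force: 1.2
```

Contact begins near a reported 4 mm, so the offset is about 37 mm. I'll press on to the stop.

jog_arm(
  targets=[1,0,0,0.002,0,1,0,0,0.001,0,1,0,0,0,0],
)

```text
t: 51.62
position: [397.0, 324.5, 0.2]
tool_rot: [0.0, 0.008, 1.0, 0.0]
contact_force: [0.0, -0.1, 4.1]
grip_width: 0.001
finger_force: 2.1
```

jog_arm(
  targets=[1,0,0,0.0015,0,1,0,0,0,0,1,0,0,0,0],
)

```text
t: 52.0
position: [397.1, 324.5, -0.3]
tool_rot: [0.0, 0.008, 1.0, 0.0]
contact_force: [-2.4, -3.1, 19.3]
grip_width: 0.001
finger_force: 9.6
```

jog_arm(
  targets=[1,0,0,0.0005,0,1,0,0,0,0,1,0,0,0,0],
)

```text
t: 52.38
position: [397.1, 324.5, -0.4]
tool_rot: [0.001, 0.007, 1.0, 0.0]
contact_force: [-5.6, -3.1, 25.2]
grip_width: 0.003
finger_force: 12.7
```

Wake is fully down. Next are stop and then read.

jog_arm(
  targets=[1,0,0,-0.015,0,1,-0.001,0.05,0,0,1,0,0,0,0,1,0,0,0.009,0,1,0,0,0.003,0,1,0,0,0.002,0,1,0,0,0,0,1,0,0,0,0],
)

```text
t: 53.38
position: [398.4, 373.8, -0.2]
tool_rot: [-0.0, 0.008, 1.0, -0.0]
contact_force: [-4.7, -1.3, 13.4]
grip_width: -0.001
finger_force: 6.7
```

jog_arm(
  targets=[1,0,0,-0.014,0,1,-0.001,0.05,0,0,1,0,0,0,0,1,0,0,0.009,0,1,0,0,0.003,0,1,0,0,0.002,0,1,0,0,0,0,1,0,0,0,0],
)

```text
t: 54.38
position: [400.3, 423.6, -0.1]
tool_rot: [-0.0, 0.008, 1.0, -0.0]
contact_force: [-3.4, -2.7, 11.7]
grip_width: 0.003
finger_force: 6.0
```

jog_arm(
  targets=[0.4,0,0,-0.05,0,0.4,0,0,-0.03,0,0.4,-0.03,0,0,0,0.4,-0.05,-0.02,0,0,0.4,0,0,0,0],
)

```text
t: 55.0
position: [482.8, 401.2, 78.8]
tool_rot: [0.0, 0.009, 1.0, -0.0]
contact_force: [-0.3, -0.2, -0.4]
grip_width: 0.607
finger_force: 0.0
```

Run:
```python
from h import *
go(481.1,405.7,82,89)
d,c=img('top'); d2,c2=img('side')
for n in('yellow','red','blue'):
  for o in blobs(c,n,(145,215,245,250),20)[0]: print('top',n,o,ray(d,o[2],52).round(1))
```

```text
t55.0 at [482.8 401.2  78.8] yaw 88.9 w 0.61 f 0
turn -0.1 then shift [2, 4, -3]
top yellow (31, [187, 219, 17, 2], [195.2, 219.5]) [[515.4 323.3]]
top yellow (348, [185, 222, 20, 23], [194.7, 231.9]) [[481.5 324.7]]
top red (32, [214, 219, 17, 2], [222.0, 219.5]) [[513.2 249.9]]
top red (329, [213, 222, 19, 22], [221.8, 230.9]) [[482.  250.7]]
top blue (20, [160, 220, 16, 2], [167.3, 220.2]) [[515.9 399.9]]
top blue (58, [165, 222, 12, 23], [174.2, 236.8]) [[469.9 380.6]]
```

All three keys bottomed in order. Now I'll put the loggers away, blue first.

jog_arm(
  targets=[0.35,0.002,0.004,0.04,0,0.35,0,0,0.025,0,0.35,0,0,0.009,0,0.35,0,0,0,0,1,0,0,0,0,1,0,0,0,0,1,0,0,0,0,1,0,0,0,0,1,0,0,0,0],
)

```text
t: 56.22
position: [478.7, 407.7, 6.7]
tool_rot: [0.001, 0.008, 1.0, 0.001]
contact_force: [-1.5, 1.2, 6.9]
grip_width: 0.373
finger_force: 60.3
```

jog_arm(
  targets=[1,0,0,-0.03,0,1,0,0,-0.05,0,1,0,0,0,0,1,0,0,0,0],
)

```text
t: 56.72
position: [478.0, 407.0, 85.2]
tool_rot: [0.0, 0.008, 1.0, 0.0]
contact_force: [0.5, -1.0, -0.9]
grip_width: 0.377
finger_force: 59.9
```

Run:
```python
from h import *
go(594,349.5,40,89)
```

```text
t56.7 at [478.  407.   85.2] yaw 89.1 w 0.38 f 60
turn 0.1 then shift [-117, -55, 45]
```

jog_arm(
  targets=[1,-0.055,-0.027,0,0,1,-0.06,-0.028,0,0,1,0,0,0,0,1,0,0,0.05,0,1,0,0,0.03,0,1,0,0,0.012,0,1,0,0,0,0,1,0,0,0,0],
)

```text
t: 57.72
position: [589.4, 352.6, -5.6]
tool_rot: [0.001, 0.007, 1.0, 0.0]
contact_force: [0.6, -0.4, -0.6]
grip_width: 0.374
finger_force: 59.9
```

jog_arm(
  targets=[1,0,0,0.003,0,1,0,0,0.003,0,1,0,0,0,0],
)

```text
t: 58.1
position: [589.0, 352.0, -12.8]
tool_rot: [-0.0, 0.008, 1.0, 0.0]
contact_force: [-0.0, 0.6, 0.1]
grip_width: 0.376
finger_force: 59.9
```

jog_arm(
  targets=[1,0,0,0.002,0,1,0,0,0,0,1,0,0,0,0],
)

```text
t: 58.48
position: [589.0, 352.1, -14.8]
tool_rot: [0.0, 0.008, 1.0, 0.0]
contact_force: [0.6, 0.1, -0.4]
grip_width: 0.376
finger_force: 59.9
```

jog_arm(
  targets=[1,0,0,0.001,0,1,0,0,0,0,0.5,0,0,0,0,0.5,0,0,0,0,0.5,0,0,0,0,0.5,0,0,-0.02,0,0.5,0,0,-0.05,0,0.35,0,0,-0.03,0,0.35,0,0,0,0,0.35,0,0,0,0],
)

```text
t: 59.72
position: [588.8, 352.0, 84.4]
tool_rot: [-0.0, 0.008, 1.0, 0.0]
contact_force: [0.7, -0.0, -1.1]
grip_width: 0.651
finger_force: 0.0
```

Run:
```python
from h import *
d,c=img('side')
for n in('yellow','red','blue'):
  for o in blobs(c,n,(160,140,300,245),20)[0]: print(n,o,ray(d,o[2],52).round(1))
go(480.7,329.7,84,89)
```

```text
yellow (121, [217, 187, 15, 14], [224.0, 192.7]) [[482.2 308.8]]
red (125, [228, 198, 16, 14], [235.5, 203.5]) [[480.4 231.6]]
blue (64, [243, 178, 12, 8], [249.4, 181.9]) [[585.4 315.2]]
blue (69, [203, 182, 18, 9], [211.3, 186.1]) [[468.  370.4]]
blue (368, [254, 230, 46, 15], [283.7, 239.3]) [[498.5  -7.3]]
t59.8 at [588.6 351.9  83.7] yaw 89.1 w 0.65 f 0
turn 0.1 then shift [108, -24, 0]
```

jog_arm(
  targets=[0.35,0.054,-0.012,0,0,0.35,0.054,-0.012,0,0,0.35,0,0,0,0,0.35,0,0,0.05,0,0.35,0,0,0.02,0,0.35,0,0,0.009,0,0.35,0,0,0,0,1,0,0,0,0,1,0,0,0,0,1,0,0,0,0],
)

```text
t: 61.02
position: [481.3, 330.1, 6.4]
tool_rot: [0.001, 0.008, 1.0, 0.001]
contact_force: [0.2, -0.6, 7.3]
grip_width: 0.38
finger_force: 59.2
```

jog_arm(
  targets=[1,0,0,0,0,1,0,0,0,0,1,0,0,-0.03,0,1,0,0,-0.05,0,1,0,0,0,0,1,0,0,0,0],
)

```text
t: 61.78
position: [480.5, 329.6, 85.2]
tool_rot: [0.0, 0.008, 1.0, 0.0]
contact_force: [-0.4, -0.6, -1.1]
grip_width: 0.378
finger_force: 58.9
```

Run:
```python
from h import *
go(592,293.5,40,89)
```

```text
t61.8 at [480.5 329.6  85.2] yaw 89.1 w 0.38 f 59
turn 0.1 then shift [-112, -34, 45]
```

jog_arm(
  targets=[1,-0.056,-0.017,0,0,1,-0.056,-0.017,0,0,1,0,0,0,0,1,0,0,0.05,0,1,0,0,0.03,0,1,0,0,0.014,0,1,0,0,0,0,1,0,0,0,0],
)

```text
t: 62.78
position: [592.5, 294.4, -7.7]
tool_rot: [0.001, 0.007, 1.0, 0.0]
contact_force: [0.1, 1.0, 0.2]
grip_width: 0.376
finger_force: 58.9
```

jog_arm(
  targets=[1,0,0,0.003,0,1,0,0,0.003,0,1,0,0,0,0],
)

```text
t: 63.15
position: [592.1, 294.0, -14.8]
tool_rot: [-0.0, 0.008, 1.0, 0.0]
contact_force: [-0.7, -0.2, -0.9]
grip_width: 0.378
finger_force: 58.9
```

jog_arm(
  targets=[1,0,0,0.001,0,0.5,0,0,0,0,0.5,0,0,0,0,0.5,0,0,0,0,0.5,0,0,-0.02,0,0.5,0,0,-0.05,0,0.35,0,0,-0.03,0,0.35,0,0,0,0,0.35,0,0,0,0],
)

```text
t: 64.28
position: [591.9, 294.0, 84.5]
tool_rot: [0.0, 0.008, 1.0, 0.0]
contact_force: [0.1, 0.3, -0.6]
grip_width: 0.65
finger_force: 0.0
```

Run:
```python
from h import *
d,c=img('side')
for n in('yellow','red','blue'):
  for o in blobs(c,n,(160,140,300,225),20)[0]: print(n,o,ray(d,o[2],30).round(1))
go(478.7,253.4,84,89)
```

```text
yellow (98, [251, 186, 13, 12], [258.0, 190.8]) [[596.1 279.8]]
yellow (92, [213, 191, 19, 11], [221.9, 195.8]) [[482.2 327.1]]
red (134, [228, 197, 16, 15], [235.3, 203.1]) [[496.1 262.6]]
blue (45, [243, 179, 12, 6], [248.8, 181.8]) [[601.9 347.9]]
blue (64, [203, 182, 18, 9], [211.3, 186.0]) [[483.  403.3]]
t64.3 at [591.7 293.9  83.8] yaw 89.1 w 0.65 f 0
turn 0.1 then shift [112, -42, 0]
```

jog_arm(
  targets=[0.35,0.056,-0.02,0,0,0.35,0.056,-0.021,0,0,0.35,0,0,0,0,0.35,0,0,0.05,0,0.35,0,0,0.02,0,0.35,0,0,0.009,0,0.35,0,0,0,0,1,0,0,0,0,1,0,0,0,0,1,0,0,0,0],
)

```text
t: 65.58
position: [480.1, 255.0, 6.3]
tool_rot: [0.001, 0.008, 1.0, 0.0]
contact_force: [-0.2, -0.1, 7.6]
grip_width: 0.376
finger_force: 60.2
```

jog_arm(
  targets=[1,0,0,0,0,1,0,0,0,0,1,0,0,-0.03,0,1,0,0,-0.05,0,1,0,0,0,0,1,0,0,0,0],
)

```text
t: 66.32
position: [479.4, 254.7, 85.2]
tool_rot: [0.0, 0.008, 1.0, 0.0]
contact_force: [0.4, -0.1, -0.9]
grip_width: 0.379
finger_force: 59.8
```

Run:
```python
from h import *
go(591,236,40,89)
```

```text
t66.3 at [479.4 254.7  85.2] yaw 89.1 w 0.38 f 60
turn 0.1 then shift [-112, -17, 45]
```

jog_arm(
  targets=[1,-0.056,-0.008,0,0,1,-0.056,-0.009,0,0,1,0,0,0,0,1,0,0,0.05,0,1,0,0,0.03,0,1,0,0,0.014,0,1,0,0,0,0,1,0,0,0,0],
)

```text
t: 67.32
position: [591.7, 236.3, -7.8]
tool_rot: [0.001, 0.007, 1.0, 0.0]
contact_force: [-0.7, 0.4, -0.2]
grip_width: 0.378
finger_force: 59.8
```

jog_arm(
  targets=[1,0,0,0.003,0,1,0,0,0.003,0,1,0,0,0,0],
)

```text
t: 67.7
position: [591.2, 236.0, -14.8]
tool_rot: [-0.0, 0.008, 1.0, 0.0]
contact_force: [-0.4, -0.1, -1.0]
grip_width: 0.374
finger_force: 59.8
```

jog_arm(
  targets=[1,0,0,0.001,0,0.5,0,0,0,0,0.5,0,0,0,0,0.5,0,0,0,0,0.5,0,0,-0.02,0,0.5,0,0,-0.05,0,0.35,0,0,-0.05,0,0.35,0.06,0,-0.03,0,0.35,0.06,0,0,0,0.35,0,0,0,0],
)

```text
t: 68.95
position: [472.0, 237.8, 134.1]
tool_rot: [0.0, 0.007, 1.0, 0.0]
contact_force: [0.6, 0.1, -0.1]
grip_width: 0.651
finger_force: 0.0
```

jog_arm(
  targets=[0.35,0.01,0.06,0,0,0.35,0.01,0.06,0,0,0.35,0.01,0.06,0,0,0.35,0.03,0.05,0,0,0.35,0.03,0.05,0,0,0.35,0.03,0.05,0,0,0.35,0.03,0.05,0,0,0.35,0,0,0,0,0.35,0,0,0,0],
)

```text
t: 70.08
position: [331.5, 619.9, 132.6]
tool_rot: [0.0, 0.007, 1.0, 0.0]
contact_force: [0.2, -0.1, 0.2]
grip_width: 0.654
finger_force: 0.0
```

Run:
```python
from h import *
p,a,M,s=pose(); print(p,s['t'],s['contact_force'])
d,c=img('top')
cv2.imwrite('pics/fin.png',cv2.resize(c[130:310,85:505],None,fx=1.9,fy=1.9,interpolation=cv2.INTER_CUBIC)[:,:,::-1])
```

```text
[331.549042   619.91900434 132.59793496] 70.075 [ 0.22208393 -0.08692785  0.21994948]
```

View pics/fin.png

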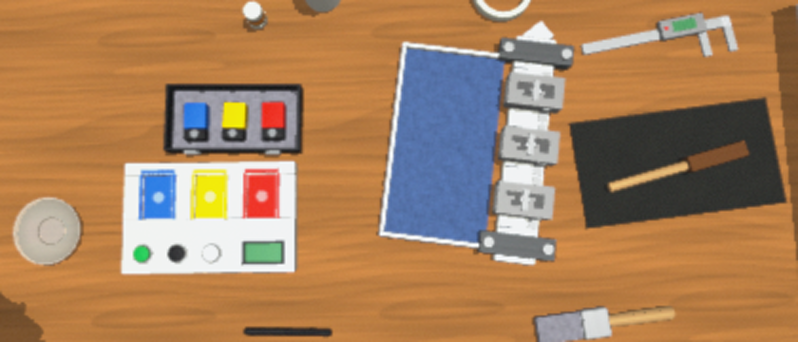

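The picture shows the loggers in the case at (196,120), (234,120) and (273,120). The dowel is on its mat at (680,167), and the other things have not moved. I'll hand in now.

```bash
python3 -c "
from bench import arm
print(arm.job_done())"
```

```text
the job is handed in; nothing more can be done
None
```

I handed the job in at about 70 s: all three loggers were pushed out, read in their own bays with wake, stop and read pressed in order, and put away in the case. The dowel is back on its mat and the other things on the bench look unmoved; no judging result came back.

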